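# Walk the eyelet die block round to its fence

### The job

Walk the heavy die block round on the cutting table by pushing on its two ends in turn with the fingertips, at least two pushes on each end, until its front face (the long face beside the two steel dies) lies flush along the steel fence and does not stick out past either end of it. Only push the block: do not lift or tip it and do not touch its dies, and leave the thread spool, the pin box and the tape measure where they stand.

Things in the scene. Friction and masses are not known exactly. Their poses are not given: they have to be found in the camera images.
- block: Loose cast aluminium die block, 100 mm (x) by 150 mm (y) by 40 mm high, 0.8 to 1.1 kg; some 3 to 12 N slides it. Origin: centre of its underside, z up. +x points out of its front, the long face that must meet the fence; +y to its left end. At the start it is turned 40 to 115 degrees anticlockwise (from above) from facing the fence, its front to the left as seen by the robot.
- front_left (a point): Left end (+y) of the block's front face, on the upright edge, 20 mm above the underside; offset (50, 75, 20) mm in the block's frame.
- front_right (a point): Right end (-y) of the block's front face, on the upright edge, 20 mm above the underside; offset (50, -75, 20) mm in the block's frame.
- end_left: The left end of the block (part of the same rigid casting): its outer 60 mm at the +y side, full depth and height. Origin on the underside at (0, 45, 0) mm in the block's frame. A push anywhere on the sides of this part is a push on the left end.
- end_right: The right end of the block (part of the same rigid casting): its outer 60 mm at the -y side. Origin on the underside at (0, -45, 0) mm in the block's frame. The middle 30 mm of the block belongs to neither end. Pushed squarely on a long face 20 mm in from one end, the block turns about a point roughly 35 mm beyond its middle, towards the other end.
- dies: Two round dark steel eyelet dies fixed to the block's top beside its front face, 24 mm in diameter at the foot, 16 mm tall (top 56 mm above the table), 70 mm apart, 22 mm behind the front face. Origin on the block's top midway between them, at (28, 0, 40) mm in the block's frame. Not to be touched.
- fence: Straight steel bar fixed to the table beyond the block, 300 mm long (y), 25 mm thick, 32 mm high, with two small feet behind it. Origin at the table, at the middle of the working face that looks towards the robot; +x points into the bar, away from the robot (the block's +x is parallel to it when the job is done), +y along the bar to the left.
- spool: Grey thread spool standing upright, 38 mm diameter, 55 mm tall, loose; origin at the centre of its underside. Leave alone.
- pin_box: Clear open plastic box of pins, 90 by 65 by 30 mm high, loose; origin at the centre of its underside. Leave alone.
- tape: Round black tape measure lying flat, 48 mm diameter, 16 mm high, loose; origin at the centre of its underside. Leave alone.
Things that resemble listed ones, but are neither listed nor needed, are in the scene too. There is more than one size of the block; the one meant has the size given above.

How it is judged:
By the outcome, as a careful person would: the job done as asked, in the order asked, and still so for the second after the job is handed in, with the robot touching nothing.
It also fails if it takes over 72 s, if anything falls off the work surface, if the arm or the gripper's body presses on something with over 40 N, if the wrist force passes 120 N, or if a joint passes its speed limit or range.

### The arm

A 6-joint arm with a two-finger parallel gripper is mounted at the origin on the work surface. World frame = base frame: x ahead of the robot, y to its left, z up, the work surface at z = 0. Lengths are in m, angles in degrees, forces in N, time in s.
With the tool pointing down it reaches from about 0.375 to 0.9 m from the base axis. Payload 3.1 kg.
Tool frame: the origin (TCP) lies at the very end of the fingers, on their centre line; the grasp point (between the pads) lies behind it (bot.grip_depth is the z of the grasp point in the tool frame, in m); z points along the fingers, y is the direction in which the jaws open and shut (so a half turn about z gives the same grasp; the last joint's range is limited). The gripper opens to 87 mm and grips with 3 to 60 N. Pads are 19 mm wide; open, the fingers measure 117 mm over their backs; the gripper's body (75 mm by 190 mm) begins 51 mm behind the grasp point.
Start: joints at [-76.289, 30.224, 82.088, -0, 67.689, -10.227], TCP at [0.254, -0.571, 0.202] pointing down, gripper open.
Joint ranges: [-176.69, 176.69], [-43.24, 126.21], [12.49, 139.97], [-82, 262], [0, 151.66], [-163.58, 163.58]. Speed limits (degrees/s): [159.86, 159.86, 180, 180, 180, 180].

### API

Orientations are given as a 3x3 rotation matrix whose columns are the frame's x, y, z axes.
In Python, from rig import bot, vision gives the robot as it stands. The module is installed in compiled form; this text tells all that it offers.
- The arm moves only by the shell command python3 -m jog 'ROWS'. ROWS is JSON, a list of rows, each a list of 3 entries, a list of its own where there are three numbers: the shift along the tool's x, y, z in mm, then the turn, a rotation vector about the tool's x, y, z in degrees, then the closure, from 0 (fully open) to 1 (shut). In form: [[[dx, dy, dz], [wx, wy, wz], fingers], ...]. A call has 1 to 12 rows; each row is the pose to reach, as a shift and turn from the pose commanded when the call began, along the tool's axes at that moment; what a row does not reach only later rows make up. A row lasts 1/12 s, in which the tool goes at most 41.7 mm and 7.16 degrees, less where a joint would pass 70% of its speed; a pose out of reach is approached as far as the arm can. A call with a gripper value outside its range is refused whole. The fingers move at their own pace and stop on an object; the grip force is fixed at half the most. Time passes only in rows, so rows that repeat a pose let the fingers close. It gives the time, the measured TCP pose, the force and the opening at its end, in the units of the state.
- bot.read_state(): the state, without advancing time (a new reading comes with each control period).
- vision.capture(name): name is "scene" or "top" or "wrist"; returns the picture (420x560x3 uint8, red, green, blue); there is no depth.
- vision.camera_info(name): a dict with "intrinsics" (3x3 intrinsics, pixels), "camera_from_world" (4x4, takes a point from world to camera coordinates); the wrist camera has in their place "mount" (4x4, takes a point from camera to tool coordinates, whose origin is the TCP and whose axes are the flange's). Camera axes: x right, y up, looking along -z (the intrinsics and any distortion apply to the point x, -y, -z); pixel columns grow to the right and rows downward; lengths in m; the calibration is good to about 2 mm. A picture is of the moment at which its call begins: read the wrist's pose just before it. camera_info takes no time and is no camera call.
- bot.hand_in(): hands the job in, once; it reports no verdict.
The state is a dict: "time_s": time; "joint_positions": joint angles; "qvel": joint speeds; "tau": joint torques, N m; "position": TCP position; "tcp_rot": TCP orientation; "force": force on the tool from outside, world axes, zero at the start; "moment": the same for the moment, N m; "opening": opening from 0.0 (shut) to 1.0 (fully open).
Only numpy, scipy, OpenCV 4.12 (cv2) and the standard library are available. Lean on these libraries where they do the work, as an engineer would, in place of code of your own. Each camera call takes 0.05 s, during which the arm holds its last target. There are 200 camera calls.

## Working session

There is one attempt and no reset: what is moved stays moved. The work goes in short steps, Python scripts to look and compute and a shell command to move; the robot and the scene stay as the last step left them, time stands still between calls to the robot, and variables do not carry over. Pictures are saved under pics/ and viewed, about 8 in all and at most 12, crops included, and the job is handed in when it is done.

```bash
mkdir -p pics; python3 - <<'E'
from rig import bot, vision
import cv2, numpy as np
s=bot.read_state(); print(s['time_s'],s['position'],s['tcp_rot'],s['force'])
for n in ('scene','top'):
    cv2.imwrite(f'pics/{n}0.png',vision.capture(n)[...,::-1]); i=vision.camera_info(n); print(n,{k:np.round(v,4).tolist() if not isinstance(v,str) else v for k,v in i.items()})
E
```

```text
0.0 [ 0.25344369 -0.5704554   0.20118237] [[ 9.13973845e-01  4.05772780e-01 -5.12598627e-04]
 [ 4.05772918e-01 -9.13971488e-01  2.11168933e-03]
 [ 3.88365520e-04 -2.13802746e-03 -9.99997639e-01]] [-1.05470196 -0.69966134 -0.45111643]
scene {'intrinsics': [[389.3636, 0.0, 270.864], [0.0, 389.3636, 215.0331], [0.0, 0.0, 1.0]], 'camera_from_world': [[-0.1881, 0.982, 0.0202, 0.0909], [-0.5815, -0.1279, 0.8034, 0.2145], [0.7915, 0.1393, 0.5951, -1.3657], [0.0, 0.0, 0.0, 1.0]]}
top {'intrinsics': [[522.7791, 0.0, 277.0722], [0.0, 522.7791, 209.6602], [0.0, 0.0, 1.0]], 'camera_from_world': [[-0.0184, -0.9998, -0.0037, 0.0147], [0.994, -0.0187, 0.108, -0.4541], [-0.1081, -0.0017, 0.9941, -1.3973], [0.0, 0.0, 0.0, 1.0]]}
```

View pics/top0.png

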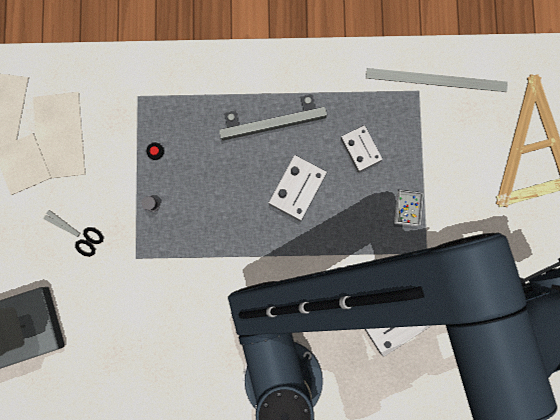

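View pics/scene0.png

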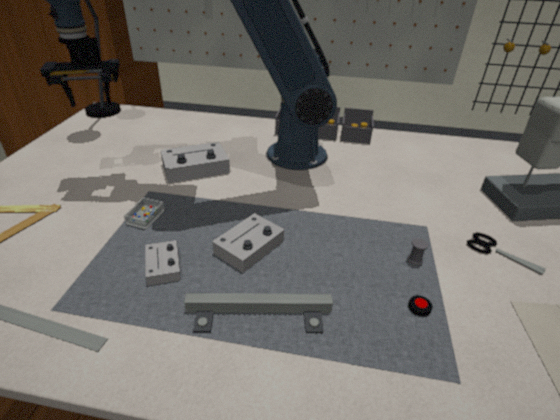

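The pictures show three die blocks: top view (298,188) on the mat, a smaller one at (361,148), and another partly under the arm at (395,335). There are two bars: the fence with feet at (273,122), and a loose strip at (436,80). Spool is at about (153,203), tape (155,151) and pin box (409,207). I choose block (298,188) and the footed fence, and check both in a crop with measured sizes.

```bash
cat > h.py <<'E'
import numpy as np, cv2
from rig import bot, vision
def ray(n,uv,z):
    i=vision.camera_info(n);K=np.array(i['intrinsics']);T=np.array(i['camera_from_world']);R,t=T[:3,:3],T[:3,3]
    d=np.linalg.inv(K)@[uv[0],uv[1],1]; d=R.T@(d*[1,-1,-1]); c=-R.T@t
    return (c+d*(z-c[2])/d[2])
def proj(n,p):
    i=vision.camera_info(n);K=np.array(i['intrinsics']);T=np.array(i['camera_from_world'])
    q=T[:3,:3]@np.asarray(p)+T[:3,3]; q=K@(q*[1,-1,-1]); return q[:2]/q[2]
E
python3 - <<'E'
from h import *
im=cv2.imread('pics/top0.png')
g=im.min(2)
for (x0,x1,y0,y1,th) in [(255,340,145,230,165),(335,390,118,180,165)]:
    m=(g[y0:y1,x0:x1]>th).astype(np.uint8)
    c=max(cv2.findContours(m,0,2)[0],key=cv2.contourArea)+np.array([x0,y0])
    b=cv2.boxPoints(cv2.minAreaRect(c)); w=np.array([ray('top',p,.04) for p in b])
    print(b.round(1).tolist(),w.round(4).tolist(),np.linalg.norm(np.diff(w,axis=0),axis=1).round(4))
c=cv2.resize(im[85:235,215:345],None,fx=6,fy=6,interpolation=cv2.INTER_CUBIC)[:,:,:]
c=cv2.resize(im[88:228,205:391],None,fx=4.2,fy=4.2,interpolation=cv2.INTER_CUBIC)
cv2.imwrite('pics/c1.png',c)
E
```

```text
[[268.0, 202.10000610351562], [293.79998779296875, 154.10000610351562], [326.5, 171.6999969482422], [300.6000061035156, 219.6999969482422]] [[0.4737, 0.0303, 0.04], [0.604, -0.0422, 0.04], [0.5538, -0.1297, 0.04], [0.4245, -0.0566, 0.04]] [0.1491 0.1009 0.1485]
[[341.0, 136.0], [363.79998779296875, 123.9000015258789], [382.1000061035156, 158.39999389648438], [359.29998779296875, 170.5]] [[0.6517, -0.1721, 0.04], [0.6843, -0.2356, 0.04], [0.5873, -0.2817, 0.04], [0.5552, -0.2186, 0.04]] [0.0714 0.1073 0.0709]
```

View pics/c1.png

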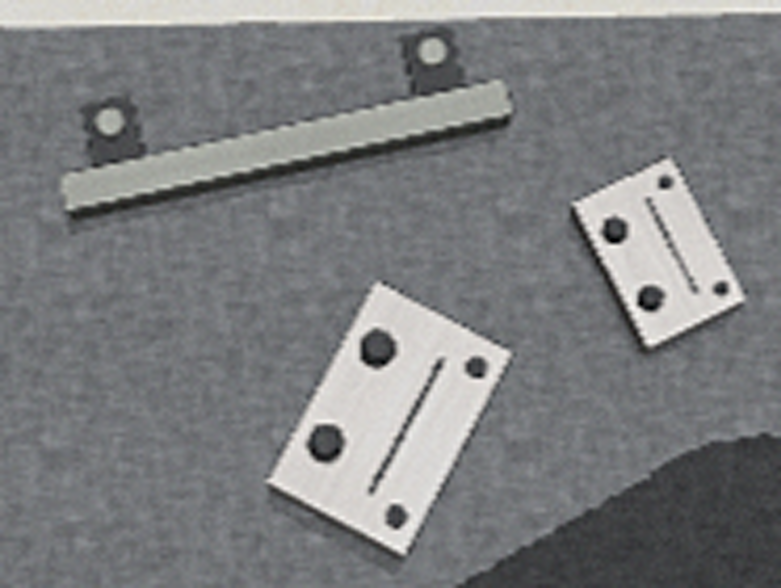

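The crop confirms it: block (298,188) measures 149×100 mm, the other mat block only 107×71. Its dies lie at the left long face, at top-view px (295,171) and (282,193). Next I fit the fence and check the poses and heights in the scene view.

```bash
cat >> h.py <<'E'
def fence():
    return np.load('fence.npy')  # x,y,angle
def tow(F,p): # frame (x,y,ang deg)+local xy -> world xy
    a=np.radians(F[2]);return np.array([F[0]+np.cos(a)*p[0]-np.sin(a)*p[1],F[1]+np.sin(a)*p[0]+np.cos(a)*p[1]])
def tol(F,p):
    a=np.radians(F[2]);d=np.array(p[:2])-F[:2];return np.array([np.cos(a)*d[0]+np.sin(a)*d[1],-np.sin(a)*d[0]+np.cos(a)*d[1]])
def block(im,win,name='top',prev=60): # pose from top picture (BGR), window x0,x1,y0,y1
    x0,x1,y0,y1=win;m=np.zeros(im.shape[:2],np.uint8);m[y0:y1,x0:x1]=(im.min(2)[y0:y1,x0:x1]>165)
    c=max(cv2.findContours(m,0,2)[0],key=cv2.contourArea)
    w=np.array([ray('top',p[0],.04)[:2] for p in c])*1000
    r=cv2.minAreaRect(w.astype(np.float32)); b=cv2.boxPoints(r)
    e=b[1]-b[0]; e2=b[2]-b[1]
    if np.linalg.norm(e2)>np.linalg.norm(e): e,e2=e2,e
    a=np.degrees(np.arctan2(e2[1],e2[0])); a=prev+(a-prev+90)%180-90
    print('size',np.linalg.norm(e2).round(1),np.linalg.norm(e).round(1))
    return np.array([*(np.array(r[0])/1000),a])
E
python3 - <<'E'
from h import *
im=cv2.imread('pics/top0.png')
print('grip',bot.grip_depth)
B=block(im,(255,340,145,230)); print('block',B)
# fence top: greenish-gray bright bar
x0,x1,y0,y1=212,335,100,142
s=im[y0:y1,x0:x1].min(2); m=(s>135).astype(np.uint8)
c=max(cv2.findContours(m,0,2)[0],key=cv2.contourArea)+np.array([x0,y0])
w=np.array([ray('top',p[0],.032)[:2] for p in c])*1000
r=cv2.minAreaRect(w.astype(np.float32));b=cv2.boxPoints(r);print('fence',r)
a=r[2]; sz=r[1]
e=b[1]-b[0];e2=b[2]-b[1]
if np.linalg.norm(e2)>np.linalg.norm(e): e,e2=e2,e
if e2[0]<0:e2=-e2
ang=np.degrees(np.arctan2(e2[1],e2[0]));u=e2/np.linalg.norm(e2)
F=np.array([*((np.array(r[0])-u*12.5)/1000),ang]);print('F',F);np.save('fence.npy',F)
print('block in fence',tol(F,B)*1000,B[2]-ang)
sc=cv2.imread('pics/scene0.png')
def poly(P,h,col):
    for z in (0,h):
        q=np.array([proj('scene',[*p,z]) for p in P]); cv2.polylines(sc,[(q*16).round().astype(int)],True,col,1,cv2.LINE_AA,4)
poly([tow(B,p) for p in [(.05,.075),(.05,-.075),(-.05,-.075),(-.05,.075)]],.04,(0,0,255))
poly([tow(F,p) for p in [(0,.15),(0,-.15),(.025,-.15),(.025,.15)]],.032,(0,255,0))
cv2.imwrite('pics/c2.png',cv2.resize(sc[200:340,170:350],None,fx=4,fy=4,interpolation=cv2.INTER_CUBIC))
for n,uv,z in [('spool',(152,203),.05),('pin',(409,207),.02),('tape',(155,151),.016)]: print(n,tol(F,ray('top',uv,z))*1000)
E
```

```text
grip -0.0187
size 99.9 148.7
block [ 5.13836060e-01 -4.96845245e-02  6.05498962e+01]
fence ((696.9278564453125, 14.390182495117188), (23.518651962280273, 300.60345458984375), 11.437990188598633)
F [ 0.68467611  0.01191134 11.437994  ]
block in fence [-179.6620573   -26.49372994] 49.11190223693848
spool [-139.54683294  363.60912442]
pin [-297.27423091 -312.90514415]
tape [  7.09834457 334.96827644]
```

View pics/c2.png

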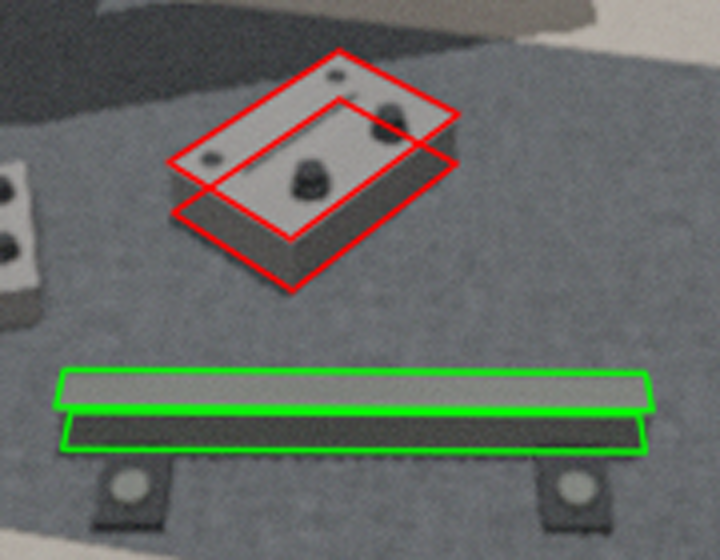

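The overlay matches in the second view (block edges and fence edges coincide), so poses and the 40/32 mm heights hold. The block is at fence frame (-180,-26) mm, turned +49°. Plan: arcs on the back face, left, right, left, right and so on, with the tool following the block.

```bash
cat >> h.py <<'E'
def goto(B,xl,yl,dang=0): # shift/turn in tool axes to bring TCP to block-local (mm) with tool x along block x
    s=bot.read_state();R=np.array(s['tcp_rot']);p=np.array(s['position'])
    t=np.array([*tow(B,(xl/1000,yl/1000)),p[2]]);d=R.T@(t-p)*1000
    a=np.degrees(np.arctan2(R[1,0],R[0,0])); print('shift',d.round(1),'turn z',round(-((B[2]+dang)-a),1),'z',p[2].round(4),'r',np.hypot(*t[:2]).round(3),'target',t[:2].round(3),'a',a.round(1),'tilt',R[:2,2].round(4))
def arc(px,py,phis): # rows about pivot (tool frame mm), phi deg about tool z
    for f in phis:
        c,s=np.cos(np.radians(f)),np.sin(np.radians(f))
        print([[round(px-(px*c-py*s)),round(py-(px*s+py*c)),0],[0,0,f],1])
E
python3 - <<'E'
from h import *
B=[.51384,-.04968,60.55]
goto(B,-80,50)
E
```

```text
shift [ 355.3 -362.8    0.8] turn z -36.6 z 0.2013 r 0.441 target [ 0.431 -0.095] a 23.9 tilt [-0.0005  0.0019]
```

```bash
python3 -m jog '[[[28,-29,0],[0,0,-4],1],[[56,-57,0],[0,0,-8],1],[[84,-86,0],[0,0,-12],1],[[112,-114,0],[0,0,-16],1],[[140,-143,0],[0,0,-20],1],[[168,-171,0],[0,0,-24],1],[[196,-200,0],[0,0,-28],1],[[224,-228,0],[0,0,-32],1],[[252,-257,0],[0,0,-36],1],[[280,-286,0],[0,0,-36.6],1],[[308,-315,0],[0,0,-36.6],1],[[332,-339,0],[0,0,-36.6],1]]'; python3 -m jog '[[[23,-24,20],[0,0,0],1],[[23,-24,60],[0,0,0],1],[[23,-24,95],[0,0,0],1],[[23,-24,130],[0,0,0],1],[[23,-24,130],[0,0,0],1]]'
python3 - <<'E'
from h import *
im=vision.capture('top')[...,::-1].copy();cv2.imwrite('pics/top1.png',im)
w=vision.capture('wrist')[...,::-1];cv2.imwrite('pics/w1.png',w)
goto([.51384,-.04968,60.55],-80,50)
E
```

```text
time_s: 1.1
position: [0.4193, -0.1239, 0.202]
tcp_rot: [[0.491, 0.871, -0.001], [0.871, -0.491, 0.001], [0.0, -0.001, -1.0]]
force: [0.4, 0.1, -0.4]
opening: 0.173
time_s: 1.52
position: [0.4057, -0.0924, 0.0666]
tcp_rot: [[0.491, 0.871, -0.013], [0.871, -0.491, 0.007], [-0.0, -0.015, -1.0]]
force: [-1.4, 0.9, -0.1]
opening: 0.007
shift [10.4 19.4 -0.1] turn z -0.0 z 0.0713 r 0.441 target [ 0.431 -0.095] a 60.5 tilt [-0.0039  0.0021]
```

View pics/w1.png

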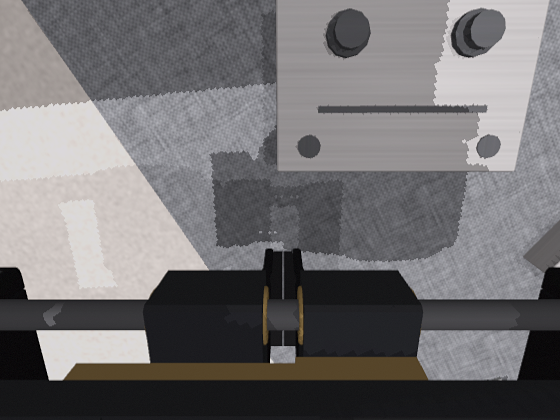

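The wrist view shows the shut fingers at (283,270) behind the block's back face, with the block's left end (px 278) about level with them. They need to go 19 mm further right and then down.

```bash
python3 -m jog '[[[5,19,0],[0,0,0],1],[[5,19,20],[0,0,0],1],[[5,19,45],[0,0,0],1],[[5,19,56],[0,0,0],1],[[5,19,56],[0,0,0],1]]'; python3 -m jog '[[[10,0,0],[0,0,0],1],[[14,0,0],[0,0,0],1],[[17,0,0],[0,0,0],1],[[20,0,0],[0,0,0],1],[[20,0,0],[0,0,0],1]]'
python3 - <<'E'
from h import *
goto([.51384,-.04968,60.55],-60,50)
print(np.round(bot.read_state()['force'],1))
print('L1');arc(60,85,range(5,61,5))
E
```

```text
time_s: 2.03
position: [0.4298, -0.1006, 0.0172]
tcp_rot: [[0.492, 0.87, 0.002], [0.87, -0.492, -0.001], [0.0, 0.002, -1.0]]
force: [0.1, -0.6, 0.2]
opening: 0.008
time_s: 2.45
position: [0.4397, -0.082, 0.0171]
tcp_rot: [[0.491, 0.871, 0.002], [0.871, -0.491, -0.001], [0.0, 0.002, -1.0]]
force: [-0.2, 0.2, -0.4]
opening: 0.002
shift [ 4.6 -1.3 -0. ] turn z 0.1 z 0.0171 r 0.448 target [ 0.441 -0.077] a 60.6 tilt [ 0.002  -0.0009]
[-0.2  0.2 -0.4]
L1
[[8, -5, 0], [0, 0, 5], 1]
[[16, -9, 0], [0, 0, 10], 1]
[[24, -13, 0], [0, 0, 15], 1]
[[33, -15, 0], [0, 0, 20], 1]
[[42, -17, 0], [0, 0, 25], 1]
[[51, -19, 0], [0, 0, 30], 1]
[[60, -19, 0], [0, 0, 35], 1]
[[69, -19, 0], [0, 0, 40], 1]
[[78, -18, 0], [0, 0, 45], 1]
[[87, -16, 0], [0, 0, 50], 1]
[[95, -13, 0], [0, 0, 55], 1]
[[104, -9, 0], [0, 0, 60], 1]
```

```bash
python3 -m jog '[[[5,0,0],[0,0,0],1],[[13,-5,0],[0,0,5],1],[[21,-9,0],[0,0,10],1],[[29,-13,0],[0,0,15],1],[[38,-15,0],[0,0,20],1],[[47,-17,0],[0,0,25],1],[[56,-19,0],[0,0,30],1],[[65,-19,0],[0,0,35],1],[[74,-19,0],[0,0,40],1],[[83,-18,0],[0,0,45],1],[[83,-18,0],[0,0,45],1]]'
cat > look.py <<'E'
from h import *
import sys
n=sys.argv[1]; prev=float(sys.argv[2]); F=fence()
im=vision.capture('top')[...,::-1].copy();cv2.imwrite(f'pics/{n}.png',im)
w=vision.capture('wrist')[...,::-1];cv2.imwrite(f'pics/{n}w.png',w)
s=bot.read_state();print('tool local to fence',(tol(F,s['position'])*1000).round(1),'ang',round(np.degrees(np.arctan2(s['tcp_rot'][1][0],s['tcp_rot'][0][0]))-F[2],1),'F',np.round(s['force'],1),'t',s['time_s'])
cv2.imwrite(f'pics/{n}c.png',cv2.resize(im[88:228,205:391],None,fx=4,fy=4,interpolation=cv2.INTER_CUBIC))
E
python3 look.py l1 20
```

```text
time_s: 3.37
position: [0.4603, 0.0005, 0.0161]
tcp_rot: [[0.964, 0.267, -0.008], [0.267, -0.964, 0.002], [-0.007, -0.004, -1.0]]
force: [-3.5, -0.1, 2.5]
opening: 0.005
tool local to fence [-222.    32.8] ang 4.2 F [-4.3  1.3  2.5] t 3.4667
```

View pics/l1c.png

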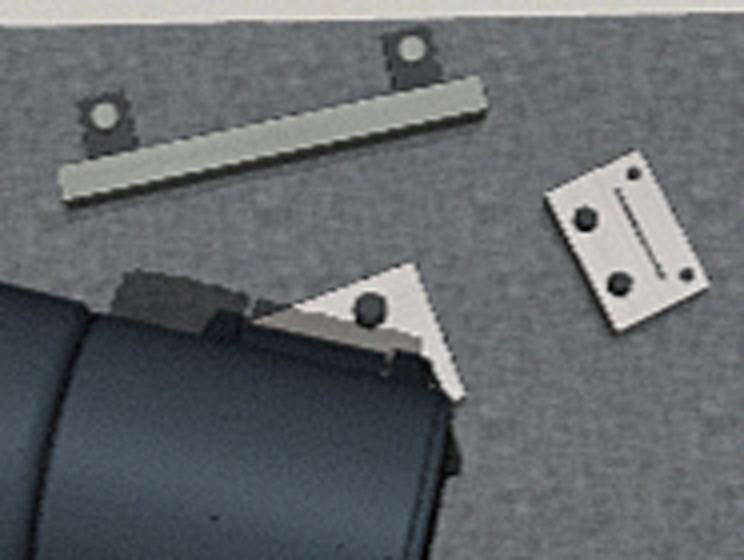

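The top view is partly hidden by the arm. It shows the block turned nearly parallel to the fence: the front edge runs from (255,320) to (412,264), against a fence slope of about 12°. The scene camera sees the block's front freely, so I add an edge-based pose fit there.

```bash
cat > look.py <<'E'
from h import *
import sys
from scipy.optimize import minimize, differential_evolution
from scipy.ndimage import map_coordinates
F=fence()
n=sys.argv[1]; g0=np.array([float(v) for v in sys.argv[2:5]]) # guess, fence frame mm,deg
if len(sys.argv)>5: im=cv2.imread(sys.argv[5])
else:
    im=vision.capture('scene')[...,::-1].copy();cv2.imwrite(f'pics/{n}.png',im)
G=cv2.GaussianBlur(im.min(2).astype(np.float32),(0,0),.7)
C=np.array([(50,75),(50,-75),(-50,-75),(-50,75)])/1000
i=vision.camera_info('scene')
def pose(v): return np.array([*tow(F,v[:2]/1000),v[2]+F[2]])
def cost(v):
    B=pose(v);s=0
    def edge(a,b,za,sgn,w):
        P=[proj('scene',[*tow(B,C[k]),za]) for k in (a,b)]
        t=np.linspace(.04,.96,60)[:,None];q=P[0]+(P[1]-P[0])*t
        d=P[1]-P[0];nn=np.array([-d[1],d[0]])/np.linalg.norm(d)
        ce=np.mean([proj('scene',[*tow(B,c),za]) for c in C],0)
        if nn@(ce-P[0])<0: nn=-nn
        f=lambda o: map_coordinates(G,(q+nn*o)[:,::-1].T,order=1)
        return w*np.mean(np.clip(sgn*(f(1.2)-f(-1.2)),-20,60))
    for a,b in ((0,1),(1,2),(2,3),(3,0)): s+=edge(a,b,.04,1,1)
    s+=edge(0,1,0,-1,1)
    return -s
r=differential_evolution(cost,[(g0[0]-30,g0[0]+30),(g0[1]-30,g0[1]+30),(g0[2]-15,g0[2]+15)],seed=1,maxiter=60,popsize=12,x0=g0)
v=r.x;B=pose(v);np.save('B.npy',B);fx=[tol(F,tow(B,C[k]))*1000 for k in (0,1)]
print('block fence',v.round(1),'score',round(-r.fun),'world',B.round(4),'FL',fx[0].round(1),'FR',fx[1].round(1))
s=bot.read_state();a=np.degrees(np.arctan2(s['tcp_rot'][1][0],s['tcp_rot'][0][0]))
print('tool in block',(tol(B,s['position'])*1000).round(1),'ang',(a-B[2]).round(1),'z',s['position'][2].round(4),'F',np.round(s['force'],1),'t',s['time_s'])
for z in (.04,0):
    q=np.array([proj('scene',[*tow(B,c),z]) for c in C]);cv2.polylines(im,[(q*16).round().astype(int)],True,(0,0,255),1,cv2.LINE_AA,4)
cv2.imwrite(f'pics/{n}c.png',cv2.resize(im[170:350,150:370],None,fx=3.6,fy=3.3,interpolation=cv2.INTER_CUBIC))
E
python3 look.py chk -185 -30 45 pics/scene0.png; python3 look.py s1 -150 -15 4
```

```text
Traceback (most recent call last):
  File "look.py", line 27, in <module>
    r=differential_evolution(cost,[(g0[0]-30,g0[0]+30),(g0[1]-30,g0[1]+30),(g0[2]-15,g0[2]+15)],seed=1,maxiter=60,popsize=12,x0=g0)
  File "look.py", line 25, in cost
    s+=edge(0,1,0,-1,1)
       ~~~~^^^^^^^^^^^^
  File "look.py", line 20, in edge
    ce=np.mean([proj('scene',[*tow(B,c),za]) for c in C],0)
                ~~~~^^^^^^^^^^^^^^^^^^^^^^^^
  File "h.py", line 8, in proj
    i=vision.camera_info(n);K=np.array(i['intrinsics']);T=np.array(i['camera_from_world'])
ValueError: time passes only in moves, steps and waits
Traceback (most recent call last):
  File "look.py", line 27, in <module>
    r=differential_evolution(cost,[(g0[0]-30,g0[0]+30),(g0[1]-30,g0[1]+30),(g0[2]-15,g0[2]+15)],seed=1,maxiter=60,popsize=12,x0=g0)
  File "look.py", line 24, in cost
    for a,b in ((0,1),(1,2),(2,3),(3,0)): s+=edge(a,b,.04,1,1)
                                             ~~~~^^^^^^^^^^^^^
  File "look.py", line 17, in edge
    P=[proj('scene',[*tow(B,C[k]),za]) for k in (a,b)]
       ~~~~^^^^^^^^^^^^^^^^^^^^^^^^^^^
  File "h.py", line 8, in proj
    i=vision.camera_info(n);K=np.array(i['intrinsics']);T=np.array(i['camera_from_world'])
ValueError: time passes only in moves, steps and waits
```

```bash
sed -i 's/vision.camera_info(n)/ci(n)/; s/^from rig import bot, vision/from rig import bot, vision\nfrom functools import lru_cache\nci=lru_cache(lambda n: vision.camera_info(n))/' h.py; sed -i "/^i=vision/d" look.py
python3 look.py chk -185 -30 45 pics/scene0.png; python3 look.py s1 -150 -15 4 pics/s1.png
```

```text
block fence [-176.9  -26.4   49.2] score 223 world [ 5.16600e-01 -4.90000e-02  6.06426e+01] FL [-201.    60.5] FR [-87.4 -37.5]
tool in block [15.2 72.8] ang -45.0 z 0.0158 F [-5.6  2.1  1.6] t 3.5167
block fence [-149.1   -6.9    7.6] score 119 world [ 0.5399 -0.0244 19.0788] FL [-109.5   74.1] FR [-89.5 -74.6]
tool in block [-67.1  48.9] ang -3.5 z 0.0158 F [-5.6  2.1  1.6] t 3.5167
```

View pics/s1c.png

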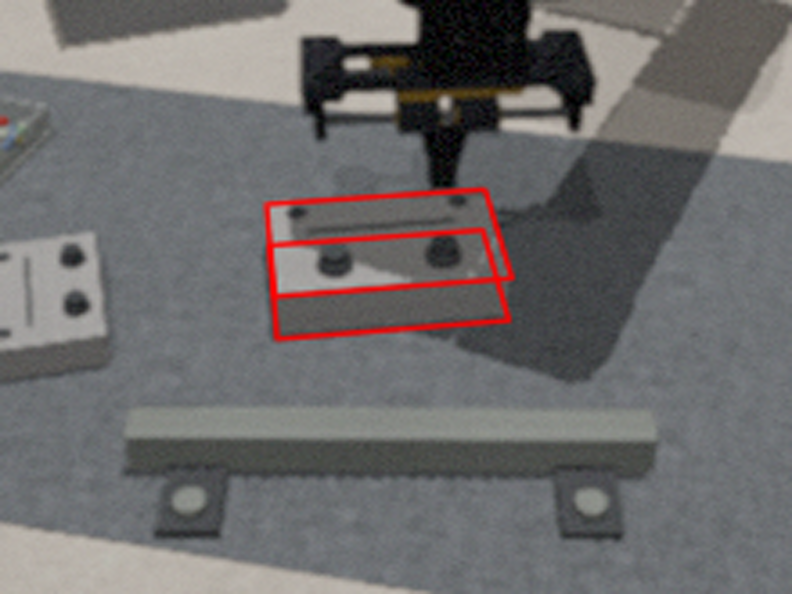

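The fit overlay sits on the block's edges; the block is now at about +7.6° to the fence, front about 100 mm short. Finishing the left push, then retracting.

```bash
python3 -m jog '[[[8,-5,0],[0,0,5],1],[[16,-10,0],[0,0,10],1],[[24,-14,0],[0,0,15],1],[[33,-17,0],[0,0,20],1],[[33,-17,0],[0,0,20],1]]'; python3 -m jog '[[[-10,0,0],[0,0,0],1],[[-30,0,0],[0,0,0],1],[[-30,0,0],[0,0,0],1]]'
python3 look.py s2 -140 0 -12; python3 - <<'E'
from h import *
B=np.load('B.npy');goto(B,-85,-32);arc(65,-92,range(-5,-31,-5))
E
```

```text
time_s: 3.93
position: [0.4899, 0.0251, 0.0158]
tcp_rot: [[0.997, -0.079, -0.003], [-0.079, -0.997, 0.001], [-0.004, -0.001, -1.0]]
force: [-4.5, 3.3, 1.0]
opening: 0.009
time_s: 4.18
position: [0.457, 0.0267, 0.016]
tcp_rot: [[0.997, -0.077, -0.005], [-0.077, -0.997, 0.001], [-0.005, -0.0, -1.0]]
force: [-0.9, -0.0, -0.8]
opening: 0.005
block fence [-132.6   -9.2  -10.7] score 164 world [ 0.5565 -0.0234  0.7158] FL [-69.6  55.2] FR [-97.5 -92.2]
tool in block [-96.3  50.8] ang -5.1 z 0.0161 F [ 0.1 -0.3 -0.5] t 4.2333
shift [18.6 81.4 -0. ] turn z -5.1 z 0.0161 r 0.475 target [ 0.472 -0.056] a -4.4 tilt [-0.0011  0.0001]
[[8, 5, 0], [0, 0, -5], 1]
[[17, 10, 0], [0, 0, -10], 1]
[[26, 14, 0], [0, 0, -15], 1]
[[35, 17, 0], [0, 0, -20], 1]
[[45, 19, 0], [0, 0, -25], 1]
[[55, 20, 0], [0, 0, -30], 1]
```

```bash
python3 -m jog '[[[0,35,0],[0,0,-2],1],[[5,70,0],[0,0,-4],1],[[18,81,0],[0,0,-5],1],[[18,81,0],[0,0,-5],1]]'; python3 -m jog '[[[10,0,0],[0,0,0],1],[[16,0,0],[0,0,0],1],[[24,4,0],[0,0,-5],1],[[33,9,0],[0,0,-10],1],[[42,13,0],[0,0,-15],1],[[51,16,0],[0,0,-20],1],[[61,19,0],[0,0,-25],1],[[65,19,0],[0,0,-27],1],[[65,19,0],[0,0,-27],1]]'; python3 -m jog '[[[-10,0,0],[0,0,0],1],[[-30,0,0],[0,0,0],1],[[-30,0,0],[0,0,0],1]]'
python3 look.py s3 -110 -5 12; python3 - <<'E'
from h import *
B=np.load('B.npy');goto(B,-85,32)
E
```

```text
time_s: 4.57
position: [0.479, -0.0608, 0.0167]
tcp_rot: [[1.0, 0.006, 0.01], [0.006, -1.0, -0.004], [0.01, 0.004, -1.0]]
force: [0.2, -0.3, 0.7]
opening: 0.009
time_s: 5.32
position: [0.5365, -0.0729, 0.0159]
tcp_rot: [[0.885, 0.466, -0.004], [0.466, -0.885, 0.0], [-0.004, -0.002, -1.0]]
force: [-3.8, -1.9, 2.5]
opening: 0.004
time_s: 5.57
position: [0.5082, -0.0874, 0.0158]
tcp_rot: [[0.887, 0.462, -0.004], [0.462, -0.887, 0.001], [-0.003, -0.003, -1.0]]
force: [-1.0, 0.9, -0.1]
opening: 0.009
block fence [-105.7   -9.4   12.6] score 128 world [ 5.83000e-01 -1.83000e-02  2.40693e+01] FL [-73.3  74.7] FR [-40.5 -71.7]
tool in block [-94.9 -33.5] ang 3.4 z 0.0161 F [0.1 1.1 0.8] t 5.6167
shift [ 13.8 -64.8   0.1] turn z 3.4 z 0.0161 r 0.493 target [ 0.492 -0.024] a 27.5 tilt [-0.0012  0.0008]
```

```bash
python3 -m jog '[[[0,-30,0],[0,0,2],1],[[5,-60,0],[0,0,3],1],[[14,-65,0],[0,0,3],1],[[14,-65,0],[0,0,3],1]]'; python3 -m jog '[[[10,0,0],[0,0,0],1],[[16,0,0],[0,0,0],1],[[24,-4,0],[0,0,5],1],[[33,-9,0],[0,0,10],1],[[42,-13,0],[0,0,15],1],[[51,-16,0],[0,0,20],1],[[55,-17,0],[0,0,22],1],[[55,-17,0],[0,0,22],1]]'; python3 -m jog '[[[-10,0,0],[0,0,0],1],[[-30,0,0],[0,0,0],1],[[-30,0,0],[0,0,0],1]]'
python3 look.py s4 -82 -8 -9; python3 - <<'E'
from h import *
B=np.load('B.npy');goto(B,-85,-32)
E
```

```text
time_s: 5.95
position: [0.4948, -0.0219, 0.0164]
tcp_rot: [[0.908, 0.418, 0.002], [0.418, -0.908, -0.0], [0.002, 0.001, -1.0]]
force: [0.9, 0.4, 0.5]
opening: 0.006
time_s: 6.62
position: [0.5336, 0.0145, 0.016]
tcp_rot: [[0.999, 0.044, -0.009], [0.044, -0.999, 0.001], [-0.009, -0.001, -1.0]]
force: [-7.0, -0.4, 5.9]
opening: 0.002
time_s: 6.87
position: [0.5038, 0.0129, 0.0158]
tcp_rot: [[0.999, 0.043, -0.005], [0.043, -0.999, 0.001], [-0.005, -0.001, -1.0]]
force: [-1.0, 1.1, -1.5]
opening: 0.004
block fence [-85.7  -4.1  -6.2] score 172 world [ 0.6015 -0.0091  5.2573] FL [-27.9  65.1] FR [-44.1 -84.1]
tool in block [-92.8  30.3] ang -2.8 z 0.016 F [ 0.2 -0.1  0.1] t 6.9167
shift [10.8 61.8 -0. ] turn z -2.8 z 0.016 r 0.522 target [ 0.52  -0.049] a 2.5 tilt [-0.0014  0.0003]
```

```bash
python3 -m jog '[[[0,30,0],[0,0,-1],1],[[5,56,0],[0,0,-3],1],[[11,62,0],[0,0,-3],1],[[11,62,0],[0,0,-3],1]]'; python3 -m jog '[[[10,0,0],[0,0,0],1],[[16,0,0],[0,0,0],1],[[24,4,0],[0,0,-5],1],[[33,8,0],[0,0,-10],1],[[42,12,0],[0,0,-15],1],[[42,12,0],[0,0,-15],1]]'; python3 -m jog '[[[-10,0,0],[0,0,0],1],[[-30,0,0],[0,0,0],1],[[-30,0,0],[0,0,0],1]]'
python3 look.py s5 -70 -5 6; python3 - <<'E'
from h import *
B=np.load('B.npy');goto(B,-85,40)
E
```

```text
time_s: 7.25
position: [0.5253, -0.0515, 0.0166]
tcp_rot: [[0.996, 0.092, 0.006], [0.092, -0.996, -0.002], [0.006, 0.003, -1.0]]
force: [-0.5, 1.2, -0.2]
opening: 0.01
time_s: 7.75
position: [0.5614, -0.0555, 0.016]
tcp_rot: [[0.935, 0.355, -0.006], [0.355, -0.935, 0.001], [-0.006, -0.003, -1.0]]
force: [-4.7, -1.5, 2.0]
opening: 0.005
time_s: 8.0
position: [0.5315, -0.066, 0.0157]
tcp_rot: [[0.937, 0.35, -0.005], [0.35, -0.937, 0.002], [-0.004, -0.003, -1.0]]
force: [-1.1, 1.0, 0.4]
opening: 0.002
block fence [-73.9  -4.2   4.8] score 179 world [ 6.13100e-01 -6.80000e-03  1.62278e+01] FL [-30.3  74.7] FR [-17.8 -74.7]
tool in block [-92.9 -34.9] ang 4.3 z 0.016 F [-0.2 -0.3 -0.2] t 8.05
shift [ 13.5 -74.1   0.1] turn z 4.3 z 0.016 r 0.52 target [0.52  0.008] a 20.5 tilt [-0.0021  0.001 ]
```

View pics/s5c.png

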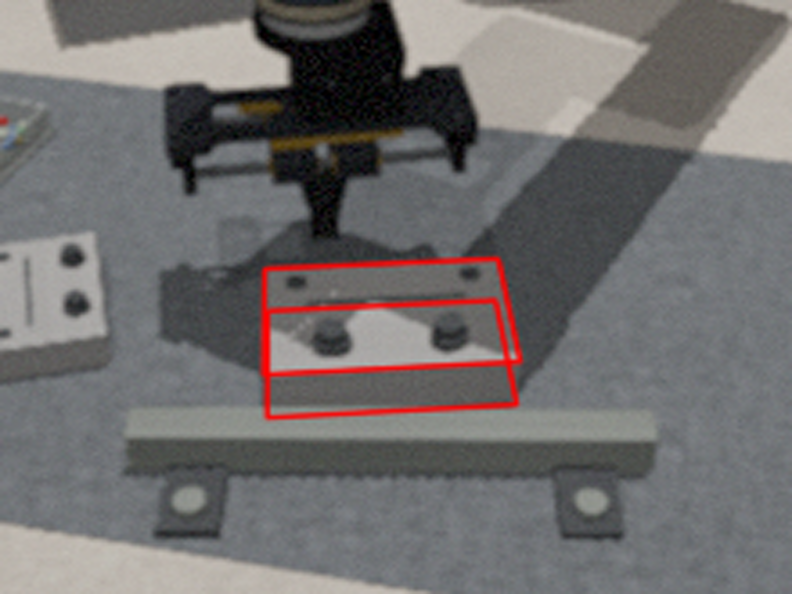

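The fit overlay still sits well; the block is about +5° and 20–30 mm short of the fence, and centred. Its front foot edge is now hidden by the fence, so I drop that edge from the fit.

```bash
sed -i '/s+=edge(0,1,0,-1,1)/d' look.py
python3 -m jog '[[[0,-30,0],[0,0,2],1],[[5,-65,0],[0,0,4],1],[[14,-74,0],[0,0,4],1],[[14,-74,0],[0,0,4],1]]'; python3 -m jog '[[[10,0,0],[0,0,0],1],[[16,0,0],[0,0,0],1],[[24,-4,0],[0,0,5],1],[[29,-7,0],[0,0,8],1],[[33,-8,0],[0,0,10],1],[[33,-8,0],[0,0,10],1]]'; python3 -m jog '[[[-10,0,0],[0,0,0],1],[[-30,0,0],[0,0,0],1],[[-30,0,0],[0,0,0],1]]'
python3 look.py s6 -65 -2 -3; python3 - <<'E'
from h import *
B=np.load('B.npy');goto(B,-85,-40)
E
```

```text
time_s: 8.38
position: [0.5236, 0.0102, 0.0163]
tcp_rot: [[0.957, 0.288, 0.002], [0.288, -0.957, 0.0], [0.002, 0.0, -1.0]]
force: [0.2, -0.9, 0.9]
opening: 0.006
time_s: 8.88
position: [0.5497, 0.0237, 0.016]
tcp_rot: [[0.994, 0.113, -0.007], [0.113, -0.994, 0.0], [-0.007, -0.001, -1.0]]
force: [-5.7, -2.0, 5.5]
opening: 0.004
time_s: 9.13
position: [0.5191, 0.0203, 0.0158]
tcp_rot: [[0.994, 0.112, -0.005], [0.112, -0.994, 0.001], [-0.005, -0.001, -1.0]]
force: [-0.8, -0.7, 0.2]
opening: 0.004
block fence [-68.1  -2.   -2. ] score 172 world [ 6.1830e-01 -3.5000e-03  9.4623e+00] FL [-15.5  71.3] FR [-20.7 -78.7]
tool in block [-91.5  39.3] ang -3.0 z 0.016 F [ 0.9  0.9 -0.3] t 9.1833
shift [10.7 78.8 -0. ] turn z -3.0 z 0.016 r 0.544 target [ 0.541 -0.057] a 6.4 tilt [-0.0014  0.0002]
```

```bash

python3 -m jog '[[[0,30,0],[0,0,-1],1],[[5,70,0],[0,0,-3],1],[[11,79,0],[0,0,-3],1],[[11,79,0],[0,0,-3],1]]'; python3 -m jog '[[[10,0,0],[0,0,0],1],[[16,0,0],[0,0,0],1],[[24,4,0],[0,0,-5],1],[[29,6,0],[0,0,-8],1],[[33,7,0],[0,0,-10],1],[[33,7,0],[0,0,-10],1]]'; python3 -m jog '[[[-10,0,0],[0,0,0],1],[[-30,0,0],[0,0,0],1],[[-30,0,0],[0,0,0],1]]'
python3 look.py s7 -60 -2 4; python3 - <<'E'
from h import *
B=np.load('B.npy');goto(B,-85,45)
E
```

```text
time_s: 9.52
position: [0.5474, -0.0606, 0.0167]
tcp_rot: [[0.987, 0.161, 0.008], [0.161, -0.987, -0.003], [0.007, 0.004, -1.0]]
force: [-0.1, 0.6, 0.1]
opening: 0.004
time_s: 10.02
position: [0.5729, -0.0561, 0.0158]
tcp_rot: [[0.941, 0.339, -0.008], [0.339, -0.941, 0.0], [-0.007, -0.003, -1.0]]
force: [-5.5, -2.9, 4.0]
opening: 0.005
time_s: 10.27
position: [0.5435, -0.0661, 0.0157]
tcp_rot: [[0.942, 0.335, -0.006], [0.335, -0.942, 0.002], [-0.005, -0.004, -1.0]]
force: [-0.5, -0.2, 0.3]
opening: 0.004
block fence [-61.9  -1.3   3.4] score 163 world [ 6.24300e-01 -1.70000e-03  1.48682e+01] FL [-16.4  76.5] FR [ -7.5 -73.2]
tool in block [-92.7 -42.4] ang 4.7 z 0.0159 F [ 0.3 -0.3  0.2] t 10.3167
shift [ 14.8 -86.5   0.1] turn z 4.7 z 0.0159 r 0.531 target [0.531 0.02 ] a 19.5 tilt [-0.0025  0.0012]
```

```bash

python3 -m jog '[[[0,-30,0],[0,0,2],1],[[5,-70,0],[0,0,4],1],[[15,-86,0],[0,0,5],1],[[15,-86,0],[0,0,5],1]]'; python3 -m jog '[[[10,0,0],[0,0,0],1],[[18,0,0],[0,0,1],1],[[23,-2,0],[0,0,3],1],[[27,-2,0],[0,0,4],1],[[31,-2,0],[0,0,5],1],[[31,-2,0],[0,0,5],1]]'; python3 -m jog '[[[-10,0,0],[0,0,0],1],[[-30,0,0],[0,0,0],1],[[-30,0,0],[0,0,0],1]]'
python3 look.py s8 -57 -2 -1; python3 - <<'E'
from h import *
B=np.load('B.npy');goto(B,-85,-45)
E
```

```text
time_s: 10.65
position: [0.5332, 0.0225, 0.0163]
tcp_rot: [[0.967, 0.255, 0.001], [0.255, -0.967, 0.001], [0.001, -0.001, -1.0]]
force: [-0.2, -0.4, 0.5]
opening: 0.004
time_s: 11.15
position: [0.5582, 0.0277, 0.0157]
tcp_rot: [[0.986, 0.164, -0.011], [0.164, -0.986, 0.001], [-0.011, -0.003, -1.0]]
force: [-8.6, 0.8, 6.8]
opening: 0.0
time_s: 11.4
position: [0.5301, 0.0222, 0.0158]
tcp_rot: [[0.987, 0.163, -0.005], [0.163, -0.987, 0.001], [-0.005, -0.001, -1.0]]
force: [-1.1, -0.3, 0.3]
opening: 0.004
block fence [-57.8  -1.7  -0.1] score 169 world [ 6.28400e-01 -1.20000e-03  1.13443e+01] FL [-7.7 73.2] FR [ -7.9 -76.8]
tool in block [-89.4  41.7] ang -1.9 z 0.016 F [-0.2  0.1  0.3] t 11.45
shift [ 7.4 86.5 -0. ] turn z -1.9 z 0.016 r 0.557 target [ 0.554 -0.062] a 9.4 tilt [-0.0011  0.0002]
```

```bash

python3 -m jog '[[[0,30,0],[0,0,-1],1],[[4,70,0],[0,0,-2],1],[[7,86,0],[0,0,-2],1],[[7,86,0],[0,0,-2],1]]'; python3 -m jog '[[[10,0,0],[0,0,0],1],[[18,0,0],[0,0,0],1],[[21,1,0],[0,0,-1],1],[[24,1,0],[0,0,-2],1],[[27,1,0],[0,0,-3],1],[[27,1,0],[0,0,-3],1]]'; python3 -m jog '[[[2,0,0],[0,0,0],1],[[3,0,0],[0,0,0],1],[[3,0,0],[0,0,0],1]]'
python3 look.py s9 -56 -2 2
```

```text
time_s: 11.78
position: [0.5594, -0.0659, 0.0168]
tcp_rot: [[0.981, 0.194, 0.008], [0.194, -0.981, -0.003], [0.007, 0.004, -1.0]]
force: [0.4, 0.4, 1.0]
opening: 0.005
time_s: 12.28
position: [0.5782, -0.0556, 0.016]
tcp_rot: [[0.967, 0.255, -0.006], [0.255, -0.967, -0.001], [-0.006, -0.001, -1.0]]
force: [-5.0, -5.2, 4.1]
opening: 0.004
time_s: 12.53
position: [0.5805, -0.0549, 0.016]
tcp_rot: [[0.967, 0.255, -0.007], [0.255, -0.967, -0.001], [-0.007, -0.001, -1.0]]
force: [-6.6, -4.8, 3.0]
opening: 0.011
block fence [-53.3   0.2   2.2] score 140 world [6.32400e-01 1.50000e-03 1.36553e+01] FL [-6.3 77.1] FR [ -0.4 -72.8]
tool in block [-63.8 -42.6] ang 1.1 z 0.016 F [-4.9 -5.2  3.1] t 12.5833
```

Force is still only sliding friction, so the corner is not on the fence yet. I creep on until it rises.

```bash

python3 -m jog '[[[1,0,0],[0,0,0],1],[[2,0,0],[0,0,0],1],[[2,0,0],[0,0,0],1]]'; python3 -m jog '[[[1,0,0],[0,0,0],1],[[2,0,0],[0,0,0],1],[[2,0,0],[0,0,0],1]]'
```

```text
time_s: 12.83
position: [0.5822, -0.0544, 0.0159]
tcp_rot: [[0.967, 0.255, -0.007], [0.255, -0.967, -0.001], [-0.007, -0.001, -1.0]]
force: [-6.7, -5.8, 4.0]
opening: 0.008
time_s: 13.08
position: [0.5838, -0.0539, 0.0159]
tcp_rot: [[0.967, 0.255, -0.008], [0.255, -0.967, -0.001], [-0.008, -0.001, -1.0]]
force: [-6.2, -5.3, 3.7]
opening: 0.003
```

```bash

python3 -m jog '[[[1,0,0],[0,0,0],1],[[2,0,0],[0,0,0],1],[[2,0,0],[0,0,0],1]]'; python3 -m jog '[[[1,0,0],[0,0,0],1],[[2,0,0],[0,0,0],1],[[2,0,0],[0,0,0],1]]'; python3 -m jog '[[[-10,0,0],[0,0,0],1],[[-30,0,0],[0,0,0],1],[[-30,0,0],[0,0,0],1]]'
python3 look.py s10 -53 -2 3; python3 - <<'E'
from h import *
B=np.load('B.npy');goto(B,-85,40)
E
```

```text
time_s: 13.33
position: [0.5839, -0.0538, 0.0158]
tcp_rot: [[0.967, 0.256, -0.012], [0.256, -0.967, -0.001], [-0.012, -0.002, -1.0]]
force: [-9.5, -8.1, 5.9]
opening: 0.007
time_s: 13.58
position: [0.5839, -0.0536, 0.0158]
tcp_rot: [[0.966, 0.256, -0.016], [0.256, -0.967, -0.001], [-0.016, -0.003, -1.0]]
force: [-12.6, -8.8, 7.8]
opening: 0.006
time_s: 13.83
position: [0.5583, -0.0594, 0.0157]
tcp_rot: [[0.968, 0.252, -0.005], [0.252, -0.968, 0.002], [-0.005, -0.003, -1.0]]
force: [-1.8, 1.1, 0.0]
opening: 0.011
block fence [-51.5   1.6   3.3] score 167 world [6.33900e-01 3.30000e-03 1.46967e+01] FL [-5.8 79.3] FR [  2.7 -70.4]
tool in block [-86.8 -42.3] ang -0.1 z 0.016 F [-0.3  0.7  0.4] t 13.8833
shift [  1.7 -82.4   0.1] turn z -0.1 z 0.016 r 0.542 target [0.542 0.02 ] a 14.6 tilt [-0.002   0.0011]
```

The right corner has met the fence: motion stopped and the force rose. The fit reads +2.7 mm there, the known scene bias. Now closing the left end.

```bash

python3 -m jog '[[[0,-30,0],[0,0,0],1],[[0,-65,0],[0,0,0],1],[[2,-82,0],[0,0,0],1],[[2,-82,0],[0,0,0],1]]'; python3 -m jog '[[[10,0,0],[0,0,0],1],[[18,0,0],[0,0,1],1],[[21,0,0],[0,0,2],1],[[23,0,0],[0,0,3],1],[[25,0,0],[0,0,3],1],[[25,0,0],[0,0,3],1]]'; python3 -m jog '[[[1,0,0],[0,0,0],1],[[2,0,0],[0,0,0],1],[[2,0,0],[0,0,0],1]]'; python3 -m jog '[[[1,0,0],[0,0,0],1],[[2,0,0],[0,0,0],1],[[2,0,0],[0,0,0],1]]'
python3 look.py s11 -52 -2 1
```

```text
time_s: 14.22
position: [0.543, 0.0232, 0.0161]
tcp_rot: [[0.967, 0.256, -0.001], [0.256, -0.967, 0.001], [-0.0, -0.001, -1.0]]
force: [-0.7, -0.4, -0.2]
opening: 0.006
time_s: 14.72
position: [0.5642, 0.0248, 0.0159]
tcp_rot: [[0.98, 0.2, -0.008], [0.2, -0.98, 0.0], [-0.008, -0.002, -1.0]]
force: [-7.0, -1.4, 6.4]
opening: 0.0
time_s: 14.97
position: [0.5644, 0.025, 0.0158]
tcp_rot: [[0.98, 0.2, -0.012], [0.2, -0.98, 0.0], [-0.011, -0.002, -1.0]]
force: [-8.6, -2.9, 7.7]
opening: 0.007
time_s: 15.22
position: [0.5653, 0.0258, 0.0158]
tcp_rot: [[0.98, 0.2, -0.013], [0.2, -0.98, 0.001], [-0.013, -0.003, -1.0]]
force: [-11.3, -1.3, 8.5]
opening: 0.005
block fence [-50.    1.7   2.1] score 148 world [6.35400e-01 3.60000e-03 1.35217e+01] FL [-2.7 78.4] FR [  2.7 -71.5]
tool in block [-62.9  37.9] ang -2.0 z 0.0158 F [-10.6  -1.6   8.8] t 15.2667
```

```bash

python3 -m jog '[[[1,0,0],[0,0,0],1],[[2,0,0],[0,0,0],1],[[2,0,0],[0,0,0],1]]'; python3 -m jog '[[[1,0,0],[0,0,0],1],[[2,0,0],[0,0,0],1],[[2,0,0],[0,0,0],1]]';python3 -m jog '[[[1,0,0],[0,0,1],1],[[2,0,0],[0,0,1],1],[[2,0,0],[0,0,1],1]]'
python3 look.py s12 -50 2 1
```

```text
time_s: 15.52
position: [0.5663, 0.0264, 0.0157]
tcp_rot: [[0.98, 0.2, -0.015], [0.2, -0.98, 0.001], [-0.015, -0.004, -1.0]]
force: [-11.4, -0.6, 8.9]
opening: 0.005
time_s: 15.77
position: [0.5673, 0.027, 0.0156]
tcp_rot: [[0.98, 0.199, -0.017], [0.2, -0.98, 0.001], [-0.017, -0.005, -1.0]]
force: [-13.7, -0.9, 11.2]
opening: 0.005
time_s: 16.02
position: [0.5685, 0.0279, 0.0155]
tcp_rot: [[0.983, 0.182, -0.019], [0.182, -0.983, 0.002], [-0.018, -0.006, -1.0]]
force: [-13.5, -0.1, 10.2]
opening: 0.005
block fence [-48.1   1.3  -0.1] score 141 world [6.37200e-01 3.70000e-03 1.13028e+01] FL [ 2.  76.2] FR [  1.7 -73.8]
tool in block [-62.7  37.3] ang -0.8 z 0.0155 F [-13.8   0.   10.6] t 16.0667
```

```bash

python3 -m jog '[[[1,0,0],[0,0,0],1],[[2,0,0],[0,0,0],1],[[2,0,0],[0,0,0],1]]'; python3 -m jog '[[[1,0,0],[0,0,0],1],[[2,0,0],[0,0,0],1],[[2,0,0],[0,0,0],1]]';  python3 -m jog '[[[-12,0,0],[0,0,0],1],[[-38,0,0],[0,0,0],1],[[-38,0,0],[0,0,0],1]]'
python3 look.py s13 -49 2 0;python3 - <<'E'
from h import *
B=np.load('B.npy');goto(B,-85,-30)
E
```

```text
time_s: 16.32
position: [0.5686, 0.028, 0.0154]
tcp_rot: [[0.983, 0.183, -0.023], [0.183, -0.983, 0.002], [-0.022, -0.006, -1.0]]
force: [-16.5, -0.6, 13.4]
opening: 0.006
time_s: 16.57
position: [0.5686, 0.0281, 0.0154]
tcp_rot: [[0.983, 0.183, -0.027], [0.183, -0.983, 0.001], [-0.026, -0.006, -1.0]]
force: [-19.6, -2.2, 15.8]
opening: 0.004
time_s: 16.82
position: [0.539, 0.0207, 0.0157]
tcp_rot: [[0.983, 0.181, -0.007], [0.181, -0.983, 0.001], [-0.007, -0.002, -1.0]]
force: [-1.8, -0.4, 0.1]
opening: 0.005
block fence [-48.5   1.4   0.4] score 168 world [6.36800e-01 3.70000e-03 1.17935e+01] FL [ 1.  76.7] FR [  2.  -73.3]
tool in block [-89.3  35.8] ang -1.4 z 0.016 F [ 1.2 -0.8  0.4] t 16.8667
shift [ 5.9 65.7 -0.1] turn z -1.4 z 0.016 r 0.561 target [ 0.56  -0.043] a 10.4 tilt [-0.0024  0.0004]
```

The left side has stopped hard. One seating push on the right end confirms or closes any gap there.

```bash

python3 -m jog '[[[0,30,0],[0,0,0],1],[[3,60,0],[0,0,-1],1],[[6,66,0],[0,0,-1],1],[[6,66,0],[0,0,-1],1]]'; python3 -m jog '[[[10,0,0],[0,0,0],1],[[16,0,0],[0,0,0],1],[[19,0,0],[0,0,0],1],[[21,0,0],[0,0,0],1],[[21,0,0],[0,0,0],1]]'; python3 -m jog '[[[1,0,0],[0,0,0],1],[[2,0,0],[0,0,0],1],[[2,0,0],[0,0,0],1]]'; python3 -m jog '[[[1,0,0],[0,0,0],1],[[2,0,0],[0,0,0],1],[[2,0,0],[0,0,0],1]]';python3 -m jog '[[[1,0,0],[0,0,0],1],[[2,0,0],[0,0,0],1],[[2,0,0],[0,0,0],1]]'
```

```text
time_s: 17.2
position: [0.566, -0.0458, 0.0166]
tcp_rot: [[0.981, 0.196, 0.006], [0.196, -0.981, -0.002], [0.005, 0.003, -1.0]]
force: [0.1, 0.0, -0.3]
opening: 0.006
time_s: 17.62
position: [0.582, -0.038, 0.016]
tcp_rot: [[0.98, 0.201, -0.002], [0.201, -0.98, 0.0], [-0.002, -0.0, -1.0]]
force: [-0.6, -0.2, 0.3]
opening: 0.008
time_s: 17.87
position: [0.5821, -0.0379, 0.0159]
tcp_rot: [[0.98, 0.201, -0.005], [0.201, -0.98, 0.0], [-0.005, -0.001, -1.0]]
force: [-5.2, -1.9, 2.7]
opening: 0.005
time_s: 18.12
position: [0.5821, -0.0378, 0.0159]
tcp_rot: [[0.98, 0.201, -0.009], [0.201, -0.98, 0.0], [-0.009, -0.002, -1.0]]
force: [-8.9, -5.0, 5.2]
opening: 0.005
time_s: 18.37
position: [0.5821, -0.0377, 0.0158]
tcp_rot: [[0.979, 0.202, -0.013], [0.202, -0.979, -0.0], [-0.013, -0.003, -1.0]]
force: [-12.5, -6.2, 7.5]
opening: 0.008
```

```bash

python3 -m jog '[[[1,0,0],[0,0,0],1],[[2,0,0],[0,0,0],1],[[2,0,0],[0,0,0],1]]';python3 -m jog '[[[-12,0,0],[0,0,0],1],[[-45,0,0],[0,0,0],1],[[-45,0,0],[0,0,0],1]]'; python3 -m jog '[[[0,0,-40],[0,0,0],1],[[0,0,-80],[0,0,0],1],[[0,0,-120],[0,0,0],1],[[0,35,-140],[0,0,0],1],[[-20,70,-140],[0,0,0],1],[[-20,105,-140],[0,0,0],1],[[-20,140,-140],[0,0,0],1],[[-20,175,-140],[0,0,0],1],[[-20,210,-140],[0,0,0],1],[[-20,245,-140],[0,0,0],1],[[-20,250,-140],[0,0,0],1]]'
python3 look.py s14 -49 2 0;python3 - <<'E'
from h import *
im=vision.capture('top')[...,::-1].copy();cv2.imwrite('pics/end.png',im)
cv2.imwrite('pics/endc.png',cv2.resize(im[80:270,130:440],None,fx=2.5,fy=2.5,interpolation=cv2.INTER_CUBIC))
print(bot.read_state()['time_s'])
E
```

```text
time_s: 18.62
position: [0.5821, -0.0377, 0.0158]
tcp_rot: [[0.979, 0.202, -0.017], [0.202, -0.979, -0.0], [-0.017, -0.003, -1.0]]
force: [-14.5, -8.4, 10.3]
opening: 0.004
time_s: 18.87
position: [0.539, -0.0448, 0.0154]
tcp_rot: [[0.98, 0.199, -0.01], [0.199, -0.98, 0.003], [-0.009, -0.005, -1.0]]
force: [-1.8, 0.7, -1.2]
opening: 0.003
time_s: 19.78
position: [0.5791, -0.3019, 0.1566]
tcp_rot: [[0.981, 0.196, 0.005], [0.196, -0.981, -0.005], [0.004, 0.006, -1.0]]
force: [-0.9, 0.1, 1.5]
opening: 0.005
block fence [-48.4   1.1   0. ] score 178 world [6.3700e-01 3.4000e-03 1.1476e+01] FL [ 1.5 76.2] FR [  1.6 -73.8]
tool in block [-117.8 -285.4] ang -0.2 z 0.1562 F [ 0.2 -1.2 -0.4] t 19.8333
19.8833
```

View pics/endc.png

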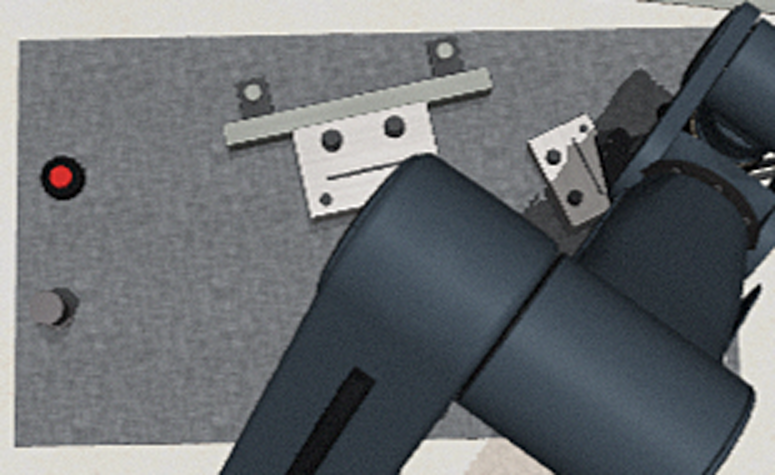

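View pics/s14.png

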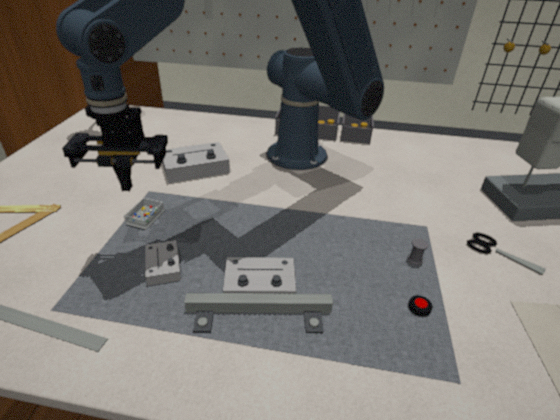

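The top view shows the block's front along the fence from (295,128) to (428,101) with no visible gap, well inside both fence ends. The scene view agrees; the pin box (145,213), spool (416,253) and tape (420,305) stand where they were. Handing in.

```bash
python3 -c "
from rig import bot
print(bot.hand_in())"
```

```text
the job is handed in; nothing more can be done
None
```

The block's front face now lies flush along the fence, and I handed the job in at about 20 s with the robot touching nothing. I walked it round with shut fingertips on its back face, alternating left and right ends, five pushes on each.

- **Angle and ends:** the last fit, in the scene camera, puts the block at 0.0° to the fence. Its front runs from about +76 to -74 mm along the ±150 mm bar, so it is well inside both ends.
- **Seating:** both ends stopped dead under the final pushes, at about 20 N (left) and 17 N (right) horizontally.
- **Disagreement:** the scene fit puts the front face 1.5 mm inside the fence. That matches the roughly 2–3 mm offset between the two cameras, so I relied on the hard stops. The final top view shows no visible gap, but the arm hid part of the block there.
- **Other items:** by eye, the spool, pin box and tape stand where they were. The dies were not touched as far as I could tell, since every push was at about 16 mm height on the back face.

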